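# Re-index the ball gate test frame

### The job

The ball gate's swing arm is pinned in the middle hole of its test frame. Pull the yellow plunger knob up until its pin is clear, swing the arm round to the hole marked by the red post cap (not the blue one), and let go there so that the spring snaps the pin fully home.

Things in the scene. Friction and masses are not known exactly. Their poses are not given: they have to be found in the camera images.
- knob (a point): Yellow upright plunger knob, 28 mm across, 34 mm tall, at the free end of the swing arm. Point on its axis 16 mm below its top, the height to grip; 80 mm above the table with the pin home. It moves on a level circle of radius 100 mm about the pivot. Below it: barrel 20 mm across, arm 24 mm wide (top 43 mm above the table). The steel ball gate on the pivot is 90 mm high.
- pivot (a point): Arm's upright pivot axis, at the top of the grey index plate (200 x 250 mm, 30 mm high, fixed; place and yaw vary). Three countersunk holes on the 100 mm circle: the middle one, where the pin starts, and one 40 degrees to either side. With the pin out the arm turns freely, to stops 2.6 degrees past the outer holes. A pin let go within 8 mm of a hole's centre is drawn in.
- plunger (a joint): How far the plunger is pulled up, in m: 0 = pin fully home in a hole, 0.016 = pin tip level with the plate's top (clear above that), 0.028 = stop; 0.022 is a good pull. A spring pulls it down with about 5 N at 0 and 10 N at 0.022.
- red_cap: Red translucent post cap, 26 mm across, 19 mm tall, screwed to the plate; origin at the centre of its underside, 30 mm above the table. It marks one of the two outer holes: it stands 48 mm beyond it on the line from the pivot through the hole, 148 mm from the pivot. Which side varies; a like blue cap marks the other outer hole.

How it is judged:
On the way:
1. the plunger is pulled up clear of the middle hole (value of joint plunger above 0.014 m and horizontal distance between knob and red_cap above 0.06 m), for 0.1 s.
At the end, for the whole second after the job is handed in: The pin is home (plunger within 4 mm of its lowest) in the hole by the red cap (knob axis within 60 mm of the red cap, level), at rest and let go (value of joint plunger below 0.004 m and horizontal distance between knob and red_cap below 0.06 m and velocity of joint plunger below 0.02 m/s); the robot touches nothing.
It also fails if it takes over 32 s, if anything falls off the work surface, if the arm or the gripper's body presses on something with over 40 N, if the wrist force passes 120 N, or if a joint passes its speed limit or range.

### The arm

A 6-joint arm with a two-finger parallel gripper is mounted at the origin on the work surface. World frame = base frame: x ahead of the robot, y to its left, z up, the work surface at z = 0. Lengths are in m, angles in rad, forces in N, time in s.
With the tool pointing down it reaches from about 0.425 to 1.125 m from the base axis. Payload 14.9 kg.
Tool frame: the origin (TCP) lies on the centre line of the jaws, within the pads' length; the fingertips stand 22 mm ahead of it and the grasp point (between the pads) lies 3 mm ahead of it; z points along the fingers, y is the line along which they close (so a half turn about z gives the same grasp; the last joint's range is limited). The gripper opens to 91 mm and grips with 3 to 60 N. Pads are 32 mm wide; open, the fingers measure 118 mm over their backs; the gripper's body (76 mm by 178 mm) begins 60 mm behind the grasp point.
Start: joints at [-0.033, 0.379, 1.734, -0, 1.028, -0.033], TCP at [0.7, -0, 0.236] pointing down, gripper open.
Joint ranges: [-2.77, 2.77], [-0.74, 2.19], [0, 2.66], [-1.06, 4.2], [0.31, 2.87], [-3.08, 3.08]. Speed limits (rad/s): [1.89, 1.89, 2.39, 3.14, 3.14, 3.14].

### API

Orientations are given as a rotation vector (axis times angle).
In Python, from bench import bot gives the robot as it stands.
- The arm moves only by the tool apply_moves, never from a script. Its argument "targets" is a list of rows, each a list of 7 numbers: the shift along the tool's x, y, z each as a share of 600 mm, from -1 to 1, then the turn, a rotation vector about the tool's x, y, z each as a share of 1.5 rad, from -1 to 1, then the opening, from -1 (shut) to 1 (fully open). A call has exactly 5 rows; each row is the pose to reach, as a shift and turn from the pose commanded when the call began, along the tool's axes at that moment; what a row does not reach only later rows make up. A row lasts 1/8 s, in which the tool goes at most 62.5 mm and 10.7 degrees, less where a joint would pass 70% of its speed; a pose out of reach is approached as far as the arm can. A call with a number of a shift or a turn outside -1 to 1 is refused whole. A call with a gripper value outside its range is refused whole. The fingers move at their own pace and stop on an object; the grip force is fixed at half the most. Time passes only in rows, so rows that repeat a pose let the fingers close, or fill a call up. It gives the time, the measured TCP pose, the force, the opening and the grip force at its end, in the units of the state.
- bot.sense(): the state, without advancing time (a new reading comes with each control period).
- bot.read_camera(name): name is "scene" or "side" or "wrist"; returns the picture (400x640x3 uint8, red, green, blue); there is no depth.
- bot.calibration(name): a dict with "mtx" (3x3 intrinsics, pixels), "distortion" ([k1, k2, p1, p2, k3] as OpenCV has them; the pictures are not rectified), "R" (3x3) and "t" (3): a world point X has camera coordinates R X + t. Camera axes: x right, y down, z forward; pixel columns grow to the right and rows downward; lengths in m; the calibration is good to about 2 mm. A picture is of the moment at which its call begins: read the wrist's pose just before it. calibration takes no time and is no camera call; for the wrist camera it gives the pose at the moment of the call.
- bot.hand_in(): hands the job in; it is judged then, once.
Trained networks look in the newest picture that a camera, given by its name, has taken for a name from the list of things; names that differ only in an ending like _2 or _b are one class to them, and where a whole thing is asked for, a point or a joint stands for the part that bears it (a point fixed in the world has none). Each returns a list of dicts, best first, with "confidence" (0 to 1); they miss things now and then, are a little off and sometimes report something else, mostly with a low value. They report only what shows in the picture. A call takes as long as a camera call.
- bot.find_in(camera, query): "rect" ([centre column, centre row, width, height] in pixels, round what is visible of it).
- bot.cut_out(camera, query): "region" (400x640 bool, what is visible of it) and "rect" ([centre column, centre row, width, height] in pixels, round what is visible of it).
The state is a dict: "time": time; "qpos": joint angles; "joint_velocities": joint speeds; "effort": joint torques, N m; "ee_pos": TCP position; "eef_rot": TCP orientation; "ft_force": force on the tool from outside, world axes, zero at the start; "torque": the same for the moment, N m; "gripper_width": opening from 0.0 (shut) to 1.0 (fully open); "grip_force": force on a finger pad.
Only numpy, scipy, OpenCV 4.12 (cv2) and the standard library are available. Lean on these libraries where they do the work, as an engineer would, in place of code of your own. Each camera call takes 0.05 s, during which the arm holds its last target. There are 200 camera calls.

## Working session

There is one attempt and no reset: what is moved stays moved. The work goes in short steps, Python scripts to look and compute and a tool call to move; the robot and the scene stay as the last step left them, time stands still between calls to the robot, and variables do not carry over. Pictures are saved under pics/ and viewed, at most 10 in all, crops included, and the job is handed in when it is done.

Besides the shell and the picture viewer there is one more tool, called as name([rows], argument=value, ...), one row to a line, values as JSON. apply_moves: Moves the arm, as the interface text tells. Shift numbers are shares of 600 mm and turn numbers shares of 1.5 rad, none past 1 either way. Its arguments: {"type":"object","properties":{"targets":{"type":"array"}},"required":["targets"]}

```bash
mkdir -p pics
cat > h.py <<'E'
import numpy as np, cv2
from bench import bot
from scipy.spatial.transform import Rotation as Ro
def ray(cam,uv,c=None):
    c=c or bot.calibration(cam)
    p=cv2.undistortPoints(np.array([[uv]],float),np.array(c["mtx"]),np.array(c["distortion"])).ravel()
    R=np.array(c["R"]);return -R.T@np.array(c["t"]),R.T@np.array([p[0],p[1],1])
def atz(cam,uv,z,c=None):
    o,d=ray(cam,uv,c);return o+d*(z-o[2])/d[2]
def save(cam,n):
    im=bot.read_camera(cam);cv2.imwrite(f"pics/{n}.png",im[:,:,::-1]);return im
E
python3 - <<'E'
from h import *
s=bot.sense();print(s["time"],s["ee_pos"],s["eef_rot"],Ro.from_rotvec(s["eef_rot"]).as_matrix().round(3))
ims=[]
for cam in("scene","side"):
    ims.append(save(cam,cam+"0"))
    for q,z in(("knob",.079),("red_cap",.04)):
        for r in bot.find_in(cam,q)[:2]: print(cam,q,r["confidence"],np.round(r["rect"],1),atz(cam,r["rect"][:2],z).round(4))
cv2.imwrite("pics/both.png",cv2.resize(np.vstack(ims),(480,600))[:,:,::-1])
print(bot.sense()["time"])
E
```

```text
0.0 [6.99647702e-01 1.68445208e-07 2.35312741e-01] [-2.22088184e+00 -2.22091890e+00  1.17876033e-03] [[-0.     1.    -0.001]
 [ 1.     0.     0.   ]
 [ 0.    -0.001 -1.   ]]
scene knob 0.63 [306.7 231.2  23.2  26.9] [0.6303 0.0603 0.079 ]
scene red_cap 0.48 [358.8 268.7  19.3  17.6] [0.6261 0.1532 0.04  ]
side knob 0.95 [291.2 199.4  20.2  33.8] [0.6234 0.0606 0.079 ]
side red_cap 0.54 [254.9 266.9  19.7  22.1] [0.6205 0.1595 0.04  ]
0.3
```

View pics/scene0.png

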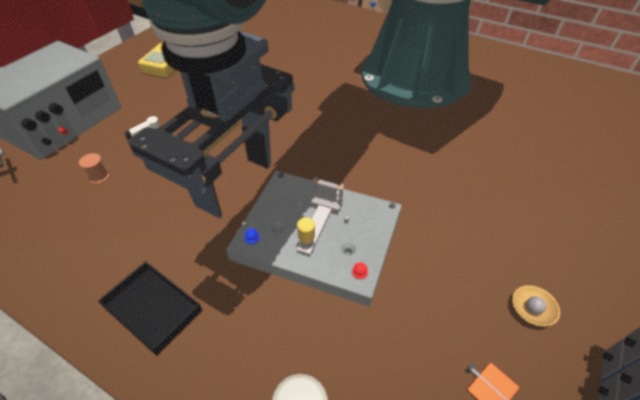

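View pics/side0.png

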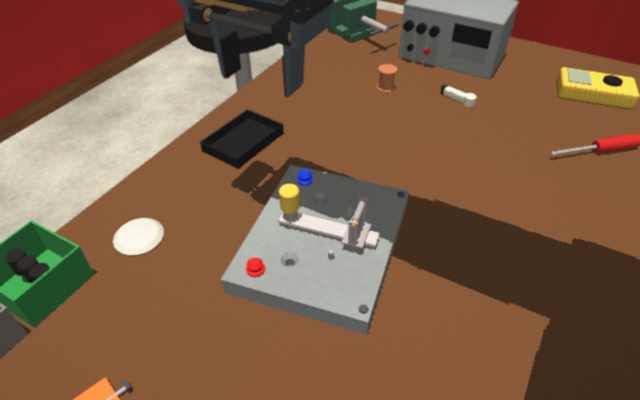

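The scene view shows the knob at (306,231), the red cap at (360,270), the blue cap at (252,236) and the pivot near (327,195). In the side view they are at (290,199), (255,267), (305,177) and about (355,235). The detections match. Next I'll fit the pivot and yaw.

Run:
```python
from h import *
from scipy.optimize import least_squares
obs=[("scene",(306.7,231.2),'k'),("scene",(359.5,269),'r'),("scene",(251.5,236),'b'),("side",(291,199.4),'k'),("side",(254.9,266.9),'r'),("side",(305,177),'b')]
C={c:bot.calibration(c) for c in("scene","side")}
def pts(p,s):
    f=lambda a,r,z:np.array([p[0]+r*np.cos(a),p[1]+r*np.sin(a),z])
    return dict(k=f(p[2],.1,.079),r=f(p[2]+s*.6981,.148,.04),b=f(p[2]-s*.6981,.148,.04))
def res(p,s):
    P=pts(p,s);o=[]
    for c,uv,n in obs:
        K=C[c];q=cv2.projectPoints(P[n][None],cv2.Rodrigues(np.array(K["R"]))[0],np.array(K["t"],float),np.array(K["mtx"]),np.array(K["distortion"]))[0].ravel()
        o+=list(q-uv)
    return o
for s in(1,-1):
    for y in(0,2,4):
        r=least_squares(res,[.6,.05,y],args=(s,));print(s,r.cost,r.x.round(4),np.round(r.fun,1) if r.cost<100 else '');
        if r.cost<100: print({k:v.round(4) for k,v in pts(r.x,s).items()})
for c in C: print(c, [atz(c,uv,.04 if n!='k' else .079).round(3) for cc,uv,n in obs if cc==c])
```

```text
1 13.170628123380306 [0.529  0.0419 0.1861] [ 1.1 -1.3  2.  -1.   1.  -1.8 -2.1 -1.  -0.1 -2.3 -0.9 -1.7]
{'k': array([0.6273, 0.0604, 0.079 ]), 'r': array([0.6228, 0.1564, 0.04  ]), 'b': array([ 0.658 , -0.0306,  0.04  ])}
1 13.170628123380206 [0.529  0.0419 0.1861] [ 1.1 -1.3  2.  -1.   1.  -1.8 -2.1 -1.  -0.1 -2.3 -0.9 -1.7]
{'k': array([0.6273, 0.0604, 0.079 ]), 'r': array([0.6228, 0.1564, 0.04  ]), 'b': array([ 0.658 , -0.0306,  0.04  ])}
1 13.170628123380313 [0.529  0.0419 6.4693] [ 1.1 -1.3  2.  -1.   1.  -1.8 -2.1 -1.  -0.1 -2.3 -0.9 -1.7]
{'k': array([0.6273, 0.0604, 0.079 ]), 'r': array([0.6228, 0.1564, 0.04  ]), 'b': array([ 0.658 , -0.0306,  0.04  ])}
-1 206.02699612384373 [ 0.743   0.0805 -2.9694] 
-1 206.02699612384887 [0.743  0.0805 3.3138] 
-1 206.02699612384154 [0.743  0.0805 3.3138] 
scene [array([0.63 , 0.06 , 0.079]), array([0.626, 0.154, 0.04 ]), array([ 0.662, -0.03 ,  0.04 ])]
side [array([0.624, 0.061, 0.079]), array([0.62 , 0.159, 0.04 ]), array([ 0.655, -0.028,  0.04 ])]
```

apply_moves([
  [0.1, -0.121, 0.08, 0, 0, 0.12, 1],
  [0.1, -0.121, 0.1, 0, 0, 0.24, 1],
  [0.1, -0.121, 0.12, 0, 0, 0.36, 1],
  [0.1, -0.121, 0.13, 0, 0, 0.48, 1],
  [0.1, -0.121, 0.13, 0, 0, 0.6, 1],
])

```text
time: 0.92
ee_pos: [0.6271, 0.0601, 0.1574]
eef_rot: [-2.969, -1.025, 0.001]
ft_force: [0.9, 0.2, 0.4]
gripper_width: 1.001
grip_force: 0.0
```

apply_moves([
  [0, 0, 0, 0, 0, 0.12, 1],
  [0, 0, 0, 0, 0, 0.24, 1],
  [0, 0, 0, 0, 0, 0.323, 1],
  [0, 0, 0, 0, 0, 0.323, 1],
  [0, 0, 0, 0, 0, 0.323, 1],
])

```text
time: 1.55
ee_pos: [0.6274, 0.06, 0.1579]
eef_rot: [-3.128, -0.297, 0.0]
ft_force: [-0.1, 0.4, 0.6]
gripper_width: 0.996
grip_force: 0.0
```

Run:
```python
from h import *
s=bot.sense();R=Ro.from_rotvec(s["eef_rot"]).as_matrix();print(s["time"],s["ee_pos"],R.round(3),s["qpos"].round(2) if hasattr(s["qpos"],'round') else s["qpos"])
c=bot.calibration("wrist");save("wrist","w1")
for q,z in(("knob",.08),("red_cap",.04)):
    for r in bot.find_in("wrist",q)[:2]: print(q,r["confidence"],np.round(r["rect"],1),atz("wrist",r["rect"][:2],z,c).round(4), atz("wrist",r["rect"][:2],.096,c).round(4))
```

```text
1.55 [0.62741146 0.05999901 0.15794645] [[ 0.982  0.188 -0.   ]
 [ 0.188 -0.982  0.   ]
 [ 0.    -0.    -1.   ]] [0.06 0.37 1.91 0.   0.86 1.44]
knob 0.69 [326.  220.   42.7  51.4] [0.626  0.0592 0.08  ] [0.6314 0.0602 0.096 ]
red_cap 0.69 [211.6 180.7  38.3  31.6] [0.628  0.1537 0.04  ] [0.6436 0.1371 0.096 ]
```

View pics/w1.png

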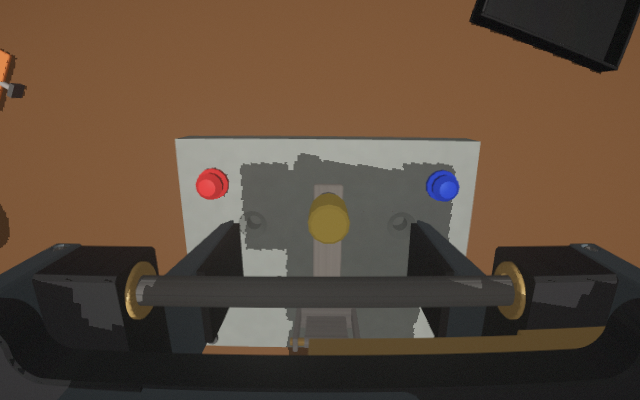

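The wrist view shows the knob at (328,218), centred between the fingers. The holes are at (254,221) and (402,221), with the red cap on the left at (211,184). This agrees with the fit, so I'll descend and grip.

apply_moves([
  [0, 0, 0.05, 0, 0, 0, 1],
  [0, 0, 0.09, 0, 0, 0, 1],
  [0, 0, 0.125, 0, 0, 0, 1],
  [0, 0, 0.125, 0, 0, 0, 1],
  [0, 0, 0.125, 0, 0, 0, -1],
])

```text
time: 2.33
ee_pos: [0.6279, 0.06, 0.0836]
eef_rot: [3.128, 0.293, 0.001]
ft_force: [-0.5, -0.4, -0.3]
gripper_width: 0.921
grip_force: 0.0
```

apply_moves([
  [0, 0, 0, 0, 0, 0, -1],
  [0, 0, 0, 0, 0, 0, -1],
  [0, 0, 0, 0, 0, 0, -1],
  [0, 0, 0, 0, 0, 0, -1],
  [0, 0, 0, 0, 0, 0, -1],
])

```text
time: 2.95
ee_pos: [0.6274, 0.06, 0.0829]
eef_rot: [-3.128, -0.292, 0.0]
ft_force: [-0.5, -0.4, -1.0]
gripper_width: 0.374
grip_force: 0.0
```

Still closing; 28/91 = 0.31 is the expected opening.

apply_moves([
  [0, 0, 0, 0, 0, 0, -1],
  [0, 0, 0, 0, 0, 0, -1],
  [0, 0, 0, 0, 0, 0, -1],
  [0, 0, 0, 0, 0, 0, -1],
  [0, 0, 0, 0, 0, 0, -1],
])

```text
time: 3.58
ee_pos: [0.6274, 0.0599, 0.0829]
eef_rot: [3.128, 0.292, -0.0]
ft_force: [0.7, -2.6, 0.4]
gripper_width: 0.299
grip_force: 30.0
```

apply_moves([
  [0, 0, -0.01, 0, 0, 0, -1],
  [0, 0, -0.02, 0, 0, 0, -1],
  [0, 0, -0.03, 0, 0, 0, -1],
  [0, 0, -0.0367, 0, 0, 0, -1],
  [0, 0, -0.0367, 0, 0, 0, -1],
])

```text
time: 4.2
ee_pos: [0.6273, 0.06, 0.1051]
eef_rot: [-3.128, -0.292, 0.0]
ft_force: [2.1, -0.3, -8.8]
gripper_width: 0.296
grip_force: 30.0
```

Run:
```python
from h import *
s=bot.sense();print(s["time"],s["ee_pos"],s["ft_force"],s["gripper_width"],s["grip_force"])
im=save("side","s2")
for cam in("side",):
    for r in bot.find_in(cam,"knob")[:2]: print(r["confidence"],np.round(r["rect"],1))
cv2.imwrite("pics/s2c.png",cv2.resize(im[110:310,200:440],None,fx=3,fy=3)[:,:,::-1])
```

```text
4.2 [0.62726165 0.06003772 0.10507709] [ 2.05674205 -0.26463105 -8.81910498] 0.296157073351758 29.998360295430757
0.53 [292.9 196.7  14.   36.3]
```

View pics/s2c.png

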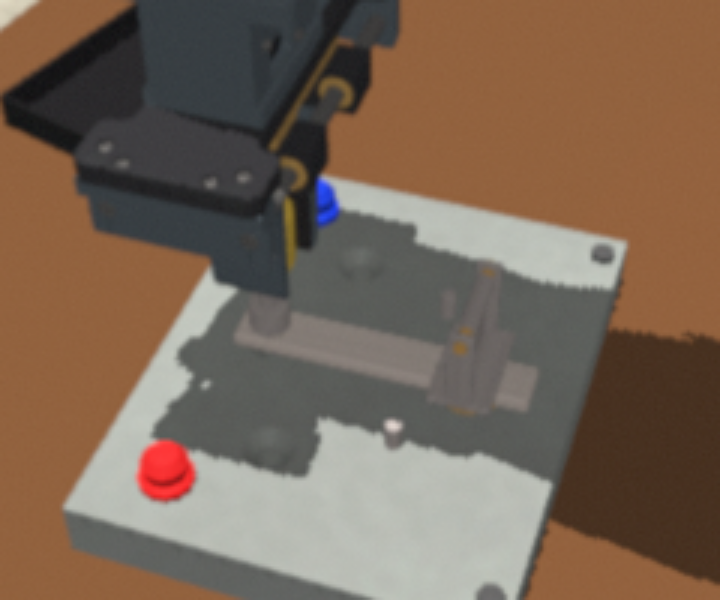

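Side crop: the fingers hold the knob, the barrel is above the arm and the red cap is at lower left. The downward force of 8.8 N matches the spring on a pulled plunger. I'll swing in two 20° arcs.

apply_moves([
  [-0.0004, -0.0116, 0, 0, 0, -0.0465, -1],
  [-0.0016, -0.0232, 0, 0, 0, -0.093, -1],
  [-0.0036, -0.0347, 0, 0, 0, -0.14, -1],
  [-0.0065, -0.0459, 0, 0, 0, -0.186, -1],
  [-0.0101, -0.057, 0, 0, 0, -0.2327, -1],
])

```text
time: 4.92
ee_pos: [0.6146, 0.0926, 0.1045]
eef_rot: [-3.029, -0.835, 0.002]
ft_force: [2.0, -2.3, -8.7]
gripper_width: 0.295
grip_force: 30.0
```

apply_moves([
  [-0.0004, -0.0116, 0, 0, 0, -0.0465, -1],
  [-0.0016, -0.0232, 0, 0, 0, -0.093, -1],
  [-0.0036, -0.0347, 0, 0, 0, -0.14, -1],
  [-0.0065, -0.0459, 0, 0, 0, -0.186, -1],
  [-0.0101, -0.057, 0, 0, 0, -0.2327, -1],
])

```text
time: 5.55
ee_pos: [0.5916, 0.1187, 0.1044]
eef_rot: [-2.838, -1.348, 0.003]
ft_force: [-0.6, -2.6, -9.6]
gripper_width: 0.296
grip_force: 30.0
```

Run:
```python
from h import *
s=bot.sense();R=Ro.from_rotvec(s["eef_rot"]).as_matrix();print(s["time"],s["ee_pos"],np.arctan2(R[1,0],R[0,0]),s["ft_force"],s["torque"],s["gripper_width"])
im=save("side","s3")
im2=save("wrist","w3");c=bot.calibration("wrist")
for q,z in(("knob",.102),("red_cap",.04)):
    for r in bot.find_in("wrist",q)[:1]: print(q,r["confidence"],np.round(r["rect"],1),atz("wrist",r["rect"][:2],z,c).round(4))
cv2.imwrite("pics/s3c.png",np.hstack([cv2.resize(im[110:310,200:440],None,fx=1.66,fy=2),cv2.resize(im2,(400,400))])[:,:,::-1])
```

```text
5.55 [0.59158066 0.11871236 0.1044157 ] 0.8869193782912146 [-0.58571612 -2.63757575 -9.63917313] [-0.49328291  0.02788264  0.15129413] 0.295638954037975
knob 0.76 [322.9 252.6  58.6  52.8] [0.5955 0.1254 0.102 ]
red_cap 0.7 [329.6 149.   38.3  43.2] [0.6253 0.1558 0.04  ]
```

View pics/s3c.png

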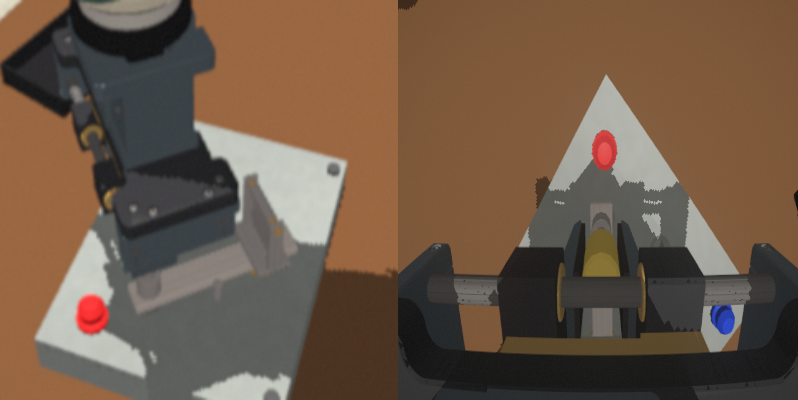

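Left half: the arm has swung to the red cap. Right half (wrist view): the knob and arm line up with the red cap at about (605,150). I'll release, then rise.

apply_moves([
  [0, 0, 0, 0, 0, 0, 1],
  [0, 0, 0, 0, 0, 0, 1],
  [0, 0, 0, 0, 0, 0, 1],
  [0, 0, 0, 0, 0, 0, 1],
  [0, 0, 0, 0, 0, 0, 1],
])

```text
time: 6.38
ee_pos: [0.5925, 0.1188, 0.105]
eef_rot: [2.839, 1.344, 0.0]
ft_force: [-0.3, 0.2, 0.4]
gripper_width: 0.816
grip_force: 0.0
```

apply_moves([
  [0, 0, -0.03, 0, 0, 0, 1],
  [0, 0, -0.08, 0, 0, 0, 1],
  [0, 0, -0.14, 0, 0, 0, 1],
  [0, 0, -0.2, 0, 0, 0, 1],
  [0, 0, -0.2, 0, 0, 0, 1],
])

```text
time: 7.0
ee_pos: [0.5941, 0.1191, 0.2291]
eef_rot: [2.838, 1.344, 0.009]
ft_force: [0.3, -0.3, -0.8]
gripper_width: 1.004
grip_force: 0.0
```

Run:
```python
from h import *
s=bot.sense();print(s["time"],s["ee_pos"],s["ft_force"],s["gripper_width"])
im=save("side","s4");P=[]
for cam in("side","scene"):
    if cam=="scene": save(cam,"c4")
    r=bot.find_in(cam,"knob")[0]; P.append(ray(cam,r["rect"][:2])); print(r["confidence"],np.round(r["rect"],1),atz(cam,r["rect"][:2],.079).round(4))
c=bot.calibration("wrist");im2=save("wrist","w4")
for q,z in(("knob",.079),("red_cap",.04)):
    for r in bot.find_in("wrist",q)[:1]: print(q,r["confidence"],np.round(r["rect"],1),atz("wrist",r["rect"][:2],z,c).round(4))
A=sum(np.eye(3)-np.outer(d,d)/(d@d) for o,d in P);b=sum((np.eye(3)-np.outer(d,d)/(d@d))@o for o,d in P)
print("tri",np.linalg.solve(A,b))
cv2.imwrite("pics/s4c.png",np.hstack([cv2.resize(im[110:310,200:440],None,fx=1.66,fy=2),cv2.resize(im2,(400,400))])[:,:,::-1])
```

```text
7.0 [0.59407002 0.11910582 0.22905884] [ 0.32162139 -0.25443158 -0.81000929] 1.0035188030328304
0.74 [289.1 236.2  22.1  32.5] [0.5895 0.1204 0.079 ]
0.58 [350.  230.6  18.2  27.8] [0.5943 0.118  0.079 ]
knob 0.89 [324.  195.3  31.8  37.2] [0.5904 0.1184 0.079 ]
red_cap 0.71 [326.7 134.5  26.8  26.6] [0.6245 0.1559 0.04  ]
tri [0.59161464 0.11701977 0.07492938]
```

View pics/s4c.png

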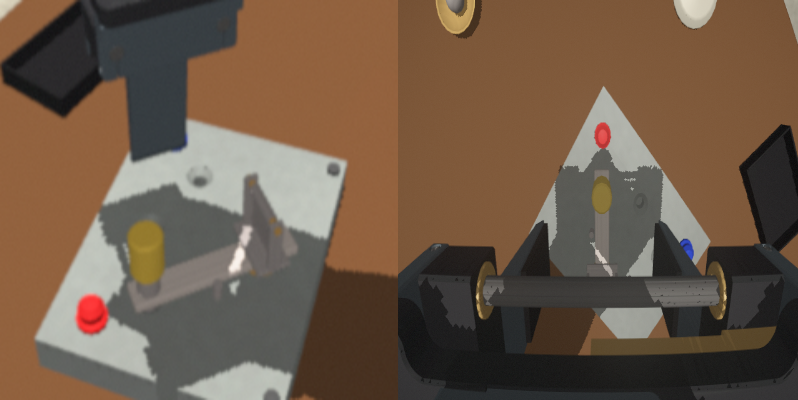

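Knob at (147,252) in the left half, sitting low on the arm by the red cap. Its triangulated centre is z≈0.075 (0.079 when home, 0.095 or more if the pin were on the plate), so the pin is home. The gripper is clear.

```bash
python3 -c "
from bench import bot
print(bot.hand_in())"
```

```text
the job is handed in; nothing more can be done
None
```

I pulled the plunger clear, swung the arm to the red-capped hole and released it there. The last images show the pin home and the gripper clear, and the job is handed in at about 7 s; no verdict was returned.

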